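Turn a circuit board over in its rinse tray

TASK

The relay board lies component side down on the mat in the steel rinse tray. Turn it over with the fingertips alone, without picking it up: push it across the mat against the tray's far sloping side until it rides up and stands on edge there, leaning on the rim. Then reach over the rim behind it, gently push its top back towards you so that it falls over, and leave it lying flat on the mat with its relays and terminals facing up; leave everything else on the bench alone.

Things in the scene. Friction and masses are not known exactly. Their poses are not given: they have to be found in the camera images.
- tray: Fixed polished steel rinse tray, open on top, 40 mm high; inside at the rim 220 mm along its own x (away from the robot; the far side is at +x) by 190 mm along y. Origin: centre of its underside, on the bench; z up. Each smooth side rises from the floor in a 14 mm radius cove, then slopes outward at 64 degrees from level, so that it takes up 25 mm inside the rim in all.
- tray_far_rim (a point): Top of the rim of the tray's far side, at its middle (tray x = +110 mm, y = 0, 39.5 mm above the bench); axes as the tray's. The rim is a rolled bead 7 mm thick that lies just outside the 220 x 190 mm opening.
- board: Loose relay board, 80 g, 68 mm (own x) by 90 mm (own y), 11.5 mm thick: a 2.5 mm green plate; on one side two grey terminal strips, 5 mm inside the 90 mm edges, and four black relays between, all 9 mm tall; the other side has only flat solder joints. Origin: centre of the component tops, on which it lies at first, x about to the tray's far side. z points out of the solder side: up at first.
- board_edge_far (a point): Middle of the board's 90 mm edge at its own +x (34 mm from the centre, on the plate's component face). With the board turned over and flat, it and the other edge points are 9.5 mm above the bench, the board's origin 18.5 mm.
- board_edge_near (a point): Middle of the board's 90 mm edge at its own -x (on the component face of the plate).
- board_edge_left (a point): Middle of the board's 68 mm edge at its own +y (45 mm from the centre).
- board_edge_right (a point): Middle of the board's 68 mm edge at its own -y.
- screwdriver: Bystander: yellow-handled screwdriver lying on the bench left of the tray, 29 x 183 x 26 mm, its length along its own y. Origin: centre of its underside.
- bottle: Bystander: white sample bottle with a red cap, 36 mm across and 70 mm high, standing right of the tray. Origin: centre of its underside.
- filter: Bystander: white disc filter, 48 mm across and 46 mm high, right of the tray. Origin: centre of its underside.
- pen: Bystander: felt marker lying left of the tray, 16 x 130 x 18 mm, its length along its own y. Origin: centre of its underside.
- mat_top (a point): Centre of the top of the black rubber drain mat fixed on the tray floor: level, 184 x 154 mm (tray x by y), its top 7 mm above the bench. Its edges, 18 mm inside the rim, stand 2 mm above the cove. A board pushed right home drops its lower edge into that groove, leans at about 65 degrees and topples about it; left short, it leans less and its foot slides when its top is pushed.

How it is judged:
By the outcome, as a careful person would: the job done as asked, in the order asked, and still so for the second after the job is handed in, with the robot touching nothing.
It also fails if it takes over 51 s, if anything falls off the work surface, if the arm or the gripper's body presses on something with over 40 N, if the wrist force passes 120 N, or if a joint passes its speed limit or range.

ROBOT

A 6-joint arm with a two-finger parallel gripper is mounted at the origin on a cart in front of the work surface, level with it; the furniture and walls round the work are solid. World frame = base frame: x ahead of the robot, y to its left, z up, the work surface at z = 0. Lengths are in m, angles in rad, forces in N, time in s.
With the tool pointing down it reaches from about 0.325 to 0.925 m from the base axis. Payload 3.1 kg.
Tool frame: the origin (TCP) lies on the centre line of the jaws, within the pads' length; the fingertips stand robot.tcp_to_tips ahead of it and the grasp point (between the pads) lies 3 mm ahead of it (robot.tcp_to_tips is the distance from the TCP to the fingertips, in m); z points along the fingers, y is the direction in which the jaws open and shut (so a half turn about z gives the same grasp; the last joint's range is limited). The gripper opens to 85 mm and grips with 20 to 120 N. Pads are 22 mm wide; open, the fingers measure 114 mm over their backs; the gripper's body (76 mm by 85 mm) begins 54 mm behind the grasp point. The pads swing forward as they close: fully open they stand 13 mm farther back than shut.
Start: joints at [-1.433, 0.217, 1.613, -0, 1.311, -0.112], TCP at [0.155, -0.606, 0.253] pointing down, gripper open.
Joint ranges: [-2.75, 2.75], [-0.78, 2.1], [0.31, 2.55], [-1.13, 4.27], [0.13, 2.63], [-2.58, 2.58]. Speed limits (rad/s): [2.79, 2.79, 3.14, 3.14, 3.14, 3.14].

INTERFACE

Orientations are given as a rotation vector (axis times angle).
In Python, from rig import robot, camera, camera_params, find_in, trace, place_of gives the robot as it stands.
- The arm moves only by the tool drive_tool, never from a script. Its argument "series" is one flat list of numbers, 7 for each row, row after row: the finger opening in cm, from 0 to 8.54, then the shift along the tool's x, y, z in cm, then the turn, a rotation vector about the tool's x, y, z in rad. In form: [gripper, x, y, z, ax, ay, az, gripper, x, y, z, ax, ay, az, ...]. A call has exactly 8 rows; each row shifts and turns the commanded pose from where the row before left it, along the tool's axes as they then stand; what a row does not reach is not made up. A row lasts 1/8 s, in which the tool goes at most 62.5 mm and 10.7 degrees, less where a joint would pass 70% of its speed; a pose out of reach is approached as far as the arm can. A call is refused whole if a number of a shift passes 6.25 or a number of a turn 0.188, either way. A call with a gripper value outside its range is refused whole. The fingers move at their own pace and stop on an object; "squeeze" is the grip in N (left out, the last holds). Time passes only in rows, so rows that do not move let the fingers close, or fill a call up. It gives the time, the measured TCP pose, the force and the opening at its end, in the units of the state.
- robot.read_state(): the state, without advancing time (a new reading comes with each control period).
- camera(name): name is "side" or "top" or "wrist"; returns the picture (480x640x3 uint8, red, green, blue); there is no depth.
- camera_params(name): a dict with "fx", "fy", "cx", "cy" (pixels), "dist_coeffs" ([k1, k2, p1, p2, k3] as OpenCV has them; the pictures are not rectified), "cam_to_world" (4x4, takes a point from camera to world coordinates). Camera axes: x right, y down, z forward; pixel columns grow to the right and rows downward; lengths in m; the calibration is good to about 2 mm. A picture is of the moment at which its call begins: read the wrist's pose just before it. camera_params takes no time and is no camera call; for the wrist camera it gives the pose at the moment of the call.
- robot.close_job(): hands the job in, once; it reports no verdict.
Trained networks look in the newest picture that a camera, given by its name, has taken for a name from the list of things; names that differ only in an ending like _2 or _b are one class to them, and where a whole thing is asked for, a point or a joint stands for the part that bears it (a point fixed in the world has none). Each returns a list of dicts, best first, with "confidence" (0 to 1); they miss things now and then, are a little off and sometimes report something else, mostly with a low value. They report only what shows in the picture. A call takes as long as a camera call.
- find_in(query, camera): "at" ([row, column] in pixels, amid what is visible of it).
- trace(query, camera): "pixels" (480x640 bool, what is visible of it) and "at" ([row, column] in pixels, amid what is visible of it).
- place_of(query, camera): "at" ([row, column] in pixels: a listed point, or the origin of a listed thing).
The state is a dict: "time": time; "joint_positions": joint angles; "dq": joint speeds; "effort": joint torques, N m; "tcp_pos": TCP position; "eef_rot": TCP orientation; "contact_force": force on the tool from outside, world axes, zero at the start; "ft_torque": the same for the moment, N m; "grip_width": opening from 0.0 (shut) to 1.0 (fully open).
Only numpy, scipy, OpenCV 4.12 (cv2) and the standard library are available. Lean on these libraries where they do the work, as an engineer would, in place of code of your own. Each camera call takes 0.05 s, during which the arm holds its last target. There are 200 camera calls.

## Working session

There is one attempt and no reset: what is moved stays moved. The work goes in short steps, Python scripts to look and compute and a tool call to move; the robot and the scene stay as the last step left them, time stands still between calls to the robot, and variables do not carry over. Pictures are saved under pics/ and viewed, about 8 in all and at most 12, crops included, and the job is handed in when it is done.

Besides the shell and the picture viewer there is one more tool, called after ">>>" as name(argument=value, ...) on one line, values as JSON. drive_tool: Moves the arm, as the interface text tells. Its arguments: {"type":"object","properties":{"series":{"type":"array"},"squeeze":{"type":"number"}},"required":["series"]}

```bash
ls; mkdir -p pics
cat > h.py <<'E'
import numpy as np, cv2
from rig import robot, camera, camera_params, find_in, trace, place_of
def ray(cam,at,p=None):
    p=p or camera_params(cam)
    K=np.array([[p['fx'],0,p['cx']],[0,p['fy'],p['cy']],[0,0,1.]])
    u=cv2.undistortPoints(np.array([[[at[1],at[0]]]],float),K,np.array(p['dist_coeffs']))[0,0]
    T=np.array(p['cam_to_world']); return T[:3,3],T[:3,:3]@np.array([u[0],u[1],1])
def onz(cam,at,z):
    o,d=ray(cam,at); return o+d*(z-o[2])/d[2]
def proj(cam,X):
    p=camera_params(cam);T=np.linalg.inv(np.array(p['cam_to_world']))
    K=np.array([[p['fx'],0,p['cx']],[0,p['fy'],p['cy']],[0,0,1.]])
    r,_=cv2.Rodrigues(T[:3,:3]); return cv2.projectPoints(np.atleast_2d(X).astype(float),r,T[:3,3],K,np.array(p['dist_coeffs']))[0][:,0]
def save(cam,n): 
    im=camera(cam); cv2.imwrite(f'pics/{n}.png',im[:,:,::-1]); return im
E
python3 - <<'E'
from h import *
np.set_printoptions(precision=4,suppress=True)
print(robot.tcp_to_tips, robot.read_state())
for c in('top','side'):
    im=save(c,c+'1'); print(c,np.array(camera_params(c)['cam_to_world']))
    for q,z in(('tray',0),('tray_far_rim',.0395),('mat_top',.007),('board',.007),('board_edge_far',.016),('board_edge_near',.016),('board_edge_left',.016),('board_edge_right',.016),('screwdriver',0),('bottle',0),('filter',0),('pen',0)):
        r=place_of(q,c)
        for k in r[:1]: print(c,q,np.array(k['at']),round(k['confidence'],2),onz(c,k['at'],z))
E
cd pics; python3 -c "
import cv2,numpy as np
cv2.imwrite('both.png',cv2.resize(np.vstack([cv2.imread('top1.png')]),None,fx=1.2,fy=1.2))"
```

```text
pics
0.022 {'time': 0.0, 'joint_positions': array([-1.4332,  0.2178,  1.615 , -0.    ,  1.3113, -0.1122]), 'dq': array([ 0.0007, -0.0022, -0.0015,  0.0013, -0.0012,  0.0006]), 'effort': array([  0.0001, -39.6845, -30.3854,  -0.0001,   0.0097,  -0.    ]), 'tcp_pos': array([ 0.1544, -0.6048,  0.2519]), 'eef_rot': array([-3.1147, -0.3911,  0.    ]), 'contact_force': array([-0.5134,  0.749 ,  0.7595]), 'ft_torque': array([-0.0219,  0.0206, -0.0453]), 'grip_width': 1.0026391316927843}
top [[ 0.0825 -0.9756  0.2033  0.3117]
 [-0.9966 -0.0815  0.0131  0.0339]
 [ 0.0038 -0.2037 -0.979   1.0757]
 [ 0.      0.      0.      1.    ]]
top tray [257.2 349. ] 0.97 [ 0.5079 -0.0142  0.    ]
top tray_far_rim [197.8 347.9] 0.79 [ 0.6105 -0.0026  0.0395]
top mat_top [255.9 352.1] 0.55 [ 0.5095 -0.0195  0.007 ]
top board [250.6 342.5] 0.84 [ 0.518 -0.001  0.007]
top board_edge_far [230.2 340.2] 0.62 [0.5541 0.0063 0.016 ]
top board_edge_near [266.7 346.3] 0.89 [ 0.487  -0.0099  0.016 ]
top board_edge_left [253.5 324.3] 0.73 [0.5081 0.0321 0.016 ]
top board_edge_right [246.2 366.3] 0.55 [ 0.5281 -0.0438 
[... 324 characters left out ...]
.669   0.7322]
 [ 0.      0.      0.      1.    ]]
side tray [295.6 302.8] 0.7 [ 0.5075 -0.011   0.    ]
side tray_far_rim [304.3 355.8] 0.88 [ 0.6154 -0.0005  0.0395]
side mat_top [294.  300.3] 0.56 [ 0.5057 -0.0154  0.007 ]
side board [291.8 312.1] 0.78 [0.5195 0.0015 0.007 ]
side board_edge_far [295.5 332.2] 0.91 [0.5589 0.0092 0.016 ]
side board_edge_near [304.2 354.5] 0.65 [0.6023 0.0158 0.016 ]
side board_edge_left [232.5 345.6] 0.65 [0.48   0.1617 0.016 ]
side board_edge_right [308.  300.9] 0.85 [ 0.5325 -0.0466  0.016 ]
side screwdriver [252.4 332.5] 0.83 [0.4832 0.1131 0.    ]
side bottle [368.  273.9] 0.67 [ 0.5682 -0.1618  0.    ]
side pen [232.7 345.6] 0.89 [0.47   0.1763 0.    ]
```

View pics/top1.png

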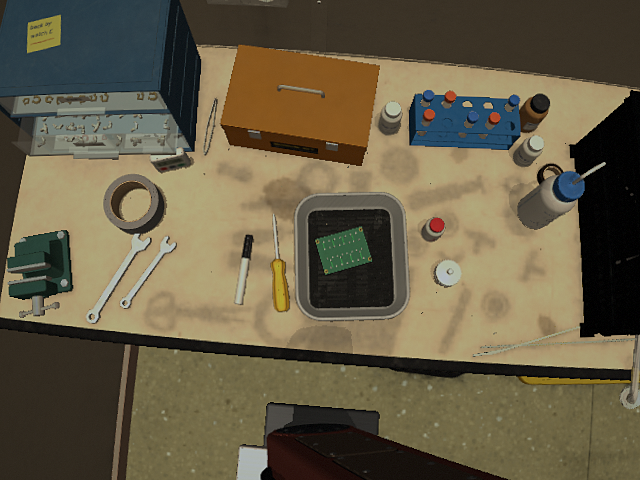

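View pics/side1.png

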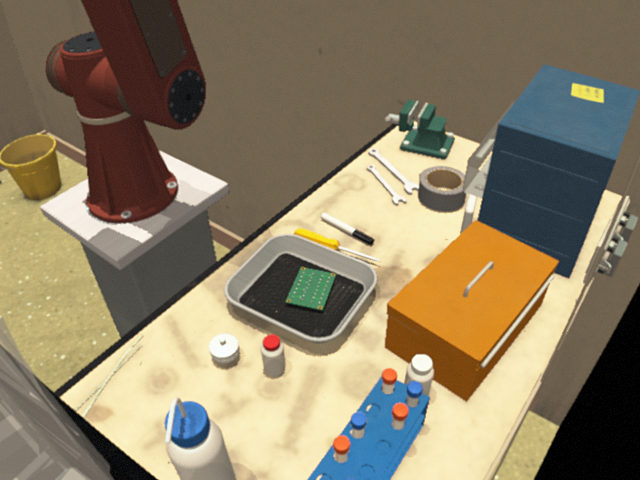

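Top view: the board (about 343,250) is solder side up and yawed in the tray, and the bystanders are clear of the tray. A dark wall-like object stands at the right, from column 572. Next I'll get the tray yaw and that object's corner.

Run:
```python
from h import *
np.set_printoptions(precision=4,suppress=True)
for z in(0,.3): print('wall corner',z,onz('top',(335,583),z),onz('top',(145,572),z))
camera('top')
for q,z in(('mat_top',.007),('tray',.0395),('board',.0185)):
  try:
    r=trace(q,'top')[0]; m=r['pixels'].astype(np.uint8)
    c=max(cv2.findContours(m,0,1)[0],key=cv2.contourArea)[:,0]
    P=np.array([onz('top',(v,u),z)[:2] for u,v in c])*1000
    print(q,m.sum(),r['confidence'],cv2.minAreaRect(P.astype(np.float32)))
  except Exception as e: print(q,e)
im=cv2.imread('pics/top1.png'); 
# mat by darkness inside tray
g=im.max(2)[200:315,300:405]; m=((g<75)*255).astype(np.uint8); m=cv2.morphologyEx(m,cv2.MORPH_CLOSE,np.ones((5,5)))
c=max(cv2.findContours(m,0,1)[0],key=cv2.contourArea)[:,0]+[300,200]
P=np.array([onz('top',(v,u),.007)[:2] for u,v in c])*1000
print('dark',cv2.minAreaRect(P.astype(np.float32)))
cr=cv2.resize(im[180:330,280:430],None,fx=5,fy=5,interpolation=cv2.INTER_CUBIC)[:, :]
cv2.imwrite('pics/crop1.png',cv2.resize(cr,(600,600)))
```

```text
wall corner 0 [ 0.3939 -0.471   0.    ] [ 0.7749 -0.4519  0.    ]
wall corner 0.3 [ 0.371  -0.3302  0.3   ] [ 0.6457 -0.3164  0.3   ]
mat_top 11947 0.71 ((512.066162109375, -17.777687072753906), (239.6504669189453, 209.8133087158203), 5.851892471313477)
tray 11837 0.66 ((505.8579406738281, -15.934188842773438), (232.7574920654297, 205.2509002685547), 5.427060127258301)
board 1789 0.81 ((516.3292846679688, -1.9001579284667969), (68.90484619140625, 90.81558227539062), 21.253007888793945)
dark ((500.8330078125, -16.452110290527344), (194.4545440673828, 154.7486572265625), 6.180286884307861)
```

View pics/crop1.png

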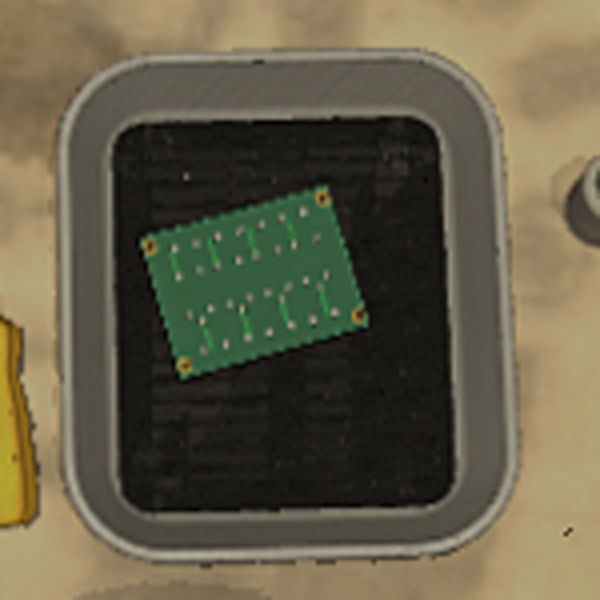

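The tray is at about (0.507, -0.0155) with yaw about 5.6°. The board is yawed about 15.6° relative to the tray, at tray (11, 13) mm. The near edge is the lower green edge in the crop (185,380 to 368,322). I'll approach with the fingers 4 cm open.

>>> drive_tool(series=[4, 0, 0, 0, 0, 0, 0.151, 4, 2, -4.75, 0, 0, 0, 0, 4, 2, -4.75, 0, 0, 0, 0, 4, 2, -4.75, 0, 0, 0, 0, 4, 2, -4.75, 0, 0, 0, 0, 4, 2, -4.75, 0, 0, 0, 0, 4, 3.1, -4, 0, 0, 0, 0, 4, 3.1, -4, 0, 0, 0, 0], squeeze=60)

```text
time: 2.5
tcp_pos: [0.2849, -0.2724, 0.2537]
eef_rot: [3.137, 0.154, 0.002]
contact_force: [0.5, -1.4, 0.6]
grip_width: 0.469
```

>>> drive_tool(series=[4, 3.1, -4.1, 0, 0, 0, 0, 4, 3.1, -4.1, 0, 0, 0, 0, 4, 3.1, -4.1, 0, 0, 0, 0, 4, 3.1, -4.1, 0, 0, 0, 0, 4, 3.1, -4.1, 0, 0, 0, 0, 4, 3.1, -4.1, 0, 0, 0, 0, 4, 0, 0, 5, 0, 0, 0, 4, 0, 0, 6, 0, 0, 0])

```text
time: 3.5
tcp_pos: [0.4477, -0.0099, 0.1441]
eef_rot: [3.136, 0.159, 0.01]
contact_force: [0.9, -0.2, -1.5]
grip_width: 0.469
```

Run:
```python
from h import *
np.set_printoptions(precision=4,suppress=True)
s=robot.read_state(); print(s['tcp_pos'],s['eef_rot'],s['time'])
im=save('wrist','w1'); p=camera_params('wrist'); print(np.array(p['cam_to_world']))
for q,z in(('board',.007),('board_edge_far',.016),('board_edge_near',.016),('board_edge_left',.016),('board_edge_right',.016),('tray_far_rim',.0395),('mat_top',.007)):
    for k in place_of(q,'wrist')[:1]: print(q,np.array(k['at']),round(k['confidence'],2),onz('wrist',k['at'],z))
```

```text
[ 0.4477 -0.0099  0.1441] [3.1361 0.1588 0.0095] 3.5
[[ 0.1    -0.9555 -0.2775  0.509 ]
 [-0.995  -0.0971 -0.0242 -0.0022]
 [-0.0038  0.2786 -0.9604  0.2541]
 [ 0.      0.      0.      1.    ]]
board [133.2 312. ] 0.93 [0.508  0.0023 0.007 ]
board_edge_far [ 83.6 296.3] 0.96 [0.5414 0.0143 0.016 ]
board_edge_near [187.4 327.6] 0.83 [ 0.4799 -0.0138  0.016 ]
board_edge_left [154.2 247.5] 0.7 [0.4995 0.043  0.016 ]
board_edge_right [119.8 381.5] 0.65 [ 0.5324 -0.0463  0.016 ]
```

View pics/w1.png

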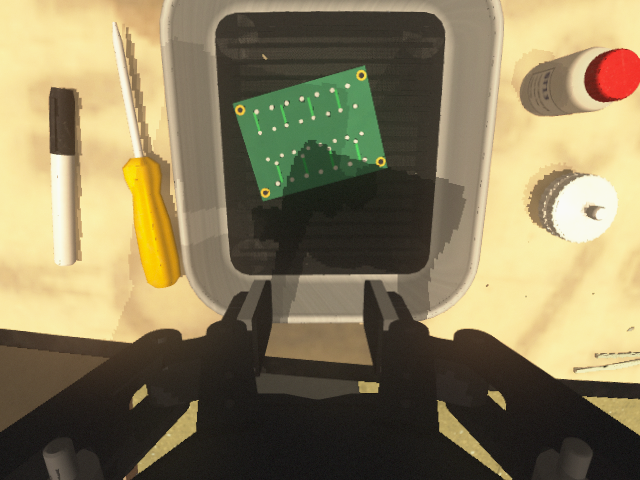

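The wrist view shows the board's near-left corner at (263,201) and the open fingers about 10 mm behind it, with free mat below. I'll back off slightly and go down.

>>> drive_tool(series=[4, -0.6, 0, 3, 0, 0, 0, 4, 0, 0, 3.5, 0, 0, 0, 4, 0, 0, 3, 0, 0, 0, 4, 0, 0, 0.6, 0, 0, 0, 4, 0, 0, 0.5, 0, 0, 0, 4, 0, 0, 0.3, 0, 0, 0, 4, 0, 0, 0.2, 0, 0, 0, 4, 0, 0, 0, 0, 0, 0])

```text
time: 4.9
tcp_pos: [0.4396, -0.0112, 0.0327]
eef_rot: [3.138, 0.155, 0.001]
contact_force: [-0.1, 0.5, 0.1]
grip_width: 0.472
```

Run:
```python
from h import *
s=robot.read_state(); print(s['tcp_pos'],s['contact_force'],s['time'])
im=save('side','s2'); w=save('wrist','w2')
a=cv2.resize(im[220:350,220:390],None,fx=4,fy=4,interpolation=cv2.INTER_CUBIC)
cv2.imwrite('pics/s2c.png',a[:,:,::-1])
```

```text
[ 0.43959033 -0.0111661   0.03267703] [-0.10580886  0.48039431  0.06185731] 4.9
```

View pics/s2c.png

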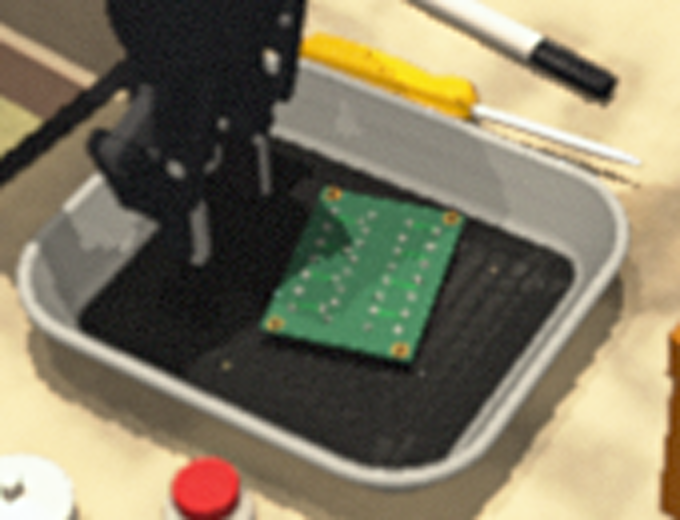

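The side crop shows the fingers behind the board, with their tips near the mat. I'll probe for the mat in 1 mm steps.

>>> drive_tool(series=[4, 0, 0, 0.1, 0, 0, 0, 4, 0, 0, 0.1, 0, 0, 0, 4, 0, 0, 0.1, 0, 0, 0, 4, 0, 0, 0.1, 0, 0, 0, 4, 0, 0, 0, 0, 0, 0, 4, 0, 0, 0, 0, 0, 0, 4, 0, 0, 0, 0, 0, 0, 4, 0, 0, 0, 0, 0, 0])

```text
time: 6.0
tcp_pos: [0.4393, -0.0111, 0.0284]
eef_rot: [3.138, 0.155, 0.0]
contact_force: [0.5, 0.4, 1.1]
grip_width: 0.467
```

>>> drive_tool(series=[4, 0, 0, 0.1, 0, 0, 0, 4, 0, 0, 0.1, 0, 0, 0, 4, 0, 0, 0.1, 0, 0, 0, 4, 0, 0, 0.1, 0, 0, 0, 4, 0, 0, 0, 0, 0, 0, 4, 0, 0, 0, 0, 0, 0, 4, 0, 0, 0, 0, 0, 0, 4, 0, 0, 0, 0, 0, 0])

```text
time: 7.0
tcp_pos: [0.4396, -0.0112, 0.0274]
eef_rot: [-3.137, -0.156, 0.004]
contact_force: [-11.7, 1.5, 28.6]
grip_width: 0.467
```

The mat contact is at TCP z of about 0.0275. I'll raise to about 1.5 mm clearance and push the board square and forward.

>>> drive_tool(series=[4, 0, 0, -0.43, 0, 0, 0, 4, 0.9, 0, 0, 0, 0, 0, 4, 1, 0, 0, 0, 0, 0, 4, 1, 0, 0, 0, 0, 0, 4, 1, 0, 0, 0, 0, 0, 4, 1, 0, 0, 0, 0, 0, 4, 1, 0, 0, 0, 0, 0, 4, 1, 0, 0, 0, 0, 0])

```text
time: 8.0
tcp_pos: [0.5086, -0.0042, 0.0285]
eef_rot: [-3.138, -0.155, 0.0]
contact_force: [-0.7, -0.2, -0.3]
grip_width: 0.469
```

```bash
python3 - <<'E'
from h import *
np.set_printoptions(precision=4,suppress=True)
s=robot.read_state(); print(s['tcp_pos'],s['contact_force'],s['time'])
im=save('side','s3'); w=save('wrist','w3')
for c in('wrist','top'):
  if c=='top': save('top','t3')
  for q in('board_edge_far','board_edge_left','board_edge_right'):
    for k in place_of(q,c)[:1]:
        X=onz(c,k['at'],.016); d=X[:2]-[.507,-.0155]; print(c,q,round(k['confidence'],2),X,'tray',d@[.995,.098],d@[-.098,.995])
a=cv2.resize(im[220:350,220:390],(523,400)); cv2.imwrite('pics/c3.png',np.hstack([a,cv2.resize(w[:300,160:500],(453,400))])[:,:,::-1][:, :])
E
python3 -c "
import cv2;a=cv2.imread('pics/c3.png');cv2.imwrite('pics/c3.png',cv2.resize(a,(800,328)))"
```

```text
[ 0.5086 -0.0042  0.0285] [-0.72   -0.2474 -0.2653] 8.0
wrist board_edge_left 0.78 [0.5491 0.0441 0.016 ] tray 0.04768605878734123 0.05514690144320497
wrist board_edge_right 0.91 [ 0.5567 -0.0451  0.016 ] tray 0.046586237366044815 -0.03427744606708627
```

View pics/c3.png

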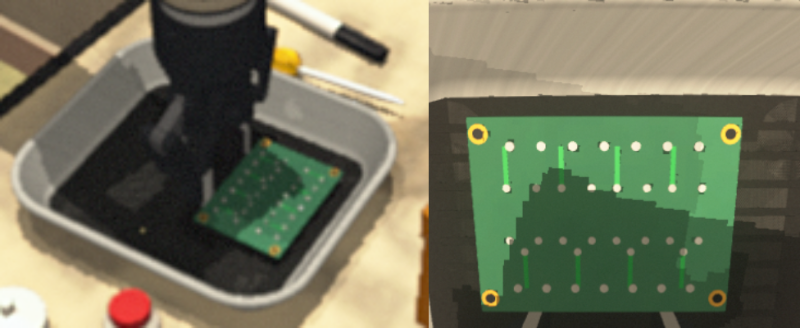

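The board is now square to the tray (left and right edges at tray x 47.7 and 46.6, y centre about 10) and the fingers bear on its near edge. Now I'll ride it up.

>>> drive_tool(series=[4, 0.7, 0, 0, 0, 0, 0, 4, 0.7, 0, 0, 0, 0, 0, 4, 0.6, 0, 0, 0, 0, 0, 4, 0.6, 0, 0, 0, 0, 0, 4, 0.6, 0, 0, 0, 0, 0, 4, 0.6, 0, 0, 0, 0, 0, 4, 0.6, 0, 0, 0, 0, 0, 4, 0.6, 0, 0, 0, 0, 0])

```text
time: 9.45
tcp_pos: [0.5586, 0.0006, 0.0289]
eef_rot: [3.138, 0.155, 0.001]
contact_force: [-0.0, -0.3, -0.4]
grip_width: 0.474
```

Run:
```python
from h import *
s=robot.read_state(); print(s['tcp_pos'],s['contact_force'],s['time'])
im=save('side','s4'); w=save('wrist','w4')
a=cv2.resize(im[220:350,220:390],(428,328)); cv2.imwrite('pics/c4.png',np.hstack([a,cv2.resize(w[:300,160:500],(372,328))])[:,:,::-1])
```

```text
[0.55855576 0.00062999 0.02885207] [-0.01611718 -0.29411539 -0.35666427] 9.45
```

View pics/c4.png

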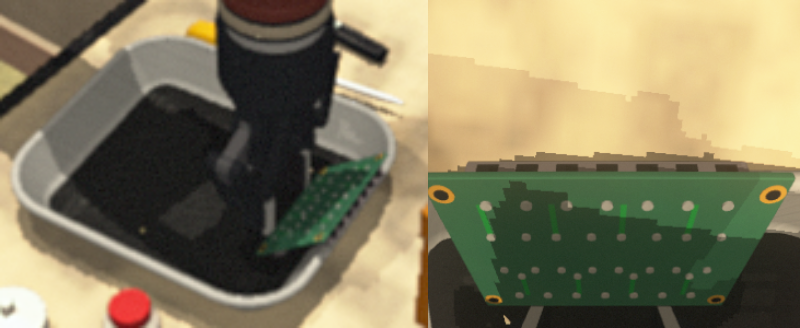

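The board is riding up the far side squarely, with its top edge above the rim. I'll push it home slowly.

>>> drive_tool(series=[4, 0.4, 0, 0, 0, 0, 0, 4, 0.4, 0, 0, 0, 0, 0, 4, 0.4, 0, 0, 0, 0, 0, 4, 0.3, 0, 0, 0, 0, 0, 4, 0.2, 0, 0, 0, 0, 0, 4, 0.2, 0, 0, 0, 0, 0, 4, 0, 0, 0, 0, 0, 0, 4, 0, 0, 0, 0, 0, 0])

```text
time: 10.55
tcp_pos: [0.5767, 0.0025, 0.0287]
eef_rot: [3.138, 0.155, 0.001]
contact_force: [-0.6, 0.4, -0.5]
grip_width: 0.471
```

Run:
```python
from h import *
np.set_printoptions(precision=4,suppress=True)
s=robot.read_state(); print(s['tcp_pos'],s['contact_force'],s['time'],(s['tcp_pos'][:2]-[.507,-.0155])@[.995,.098])
im=save('side','s5'); w=save('wrist','w5')
for c in('side','wrist'):
  for q in('board_edge_far','board_edge_near','tray_far_rim'):
    for k in place_of(q,c)[:1]:
        o,d=ray(c,k['at']); n=np.array([-.098,.995,0]); 
        # board mid-plane tray y=10mm
        P=np.array([.507,-.0155,0])+n*.0105; X=o+d*(n@(P-o))/(n@d); print(c,q,round(k['confidence'],2),X,(X[:2]-[.507,-.0155])@[.995,.098])
```

```text
[0.5767 0.0025 0.0287] [-0.5533  0.4495 -0.4684] 10.55 0.0711355525415589
side board_edge_far 0.85 [0.6227 0.0064 0.0714] 0.11726437491388815
side board_edge_near 0.23 [0.608  0.005  0.0313] 0.10250119147077211
side tray_far_rim 0.73 [0.6062 0.0048 0.0258] 0.10070898263624126
wrist board_edge_far 0.6 [0.632  0.0074 0.1056] 0.1266182186761805
wrist board_edge_near 0.76 [0.6263 0.0068 0.1022] 0.12084523845531693
```

>>> drive_tool(series=[4, 0.2, 0, 0, 0, 0, 0, 4, 0.1, 0, 0, 0, 0, 0, 4, 0.1, 0, 0, 0, 0, 0, 4, 0, 0, 0, 0, 0, 0, 4, 0, 0, 0, 0, 0, 0, 4, 0, 0, 0, 0, 0, 0, 4, 0, 0, 0, 0, 0, 0, 4, 0, 0, 0, 0, 0, 0])

```text
time: 11.95
tcp_pos: [0.5789, 0.0028, 0.0283]
eef_rot: [-3.138, -0.156, 0.007]
contact_force: [-5.4, -1.0, 5.0]
grip_width: 0.474
```

Run:
```python
from h import *
np.set_printoptions(precision=4,suppress=True)
s=robot.read_state(); print((s['tcp_pos'][:2]-[.507,-.0155])@[.995,.098])
im=save('side','s6'); w=save('wrist','w6')
a=cv2.resize(im[220:350,250:390],(432,400)); cv2.imwrite('pics/c6.png',np.hstack([a,cv2.resize(w[:300,160:500],(368,400))])[:,:,::-1])
```

```text
0.0733401549875762
```

View pics/c6.png

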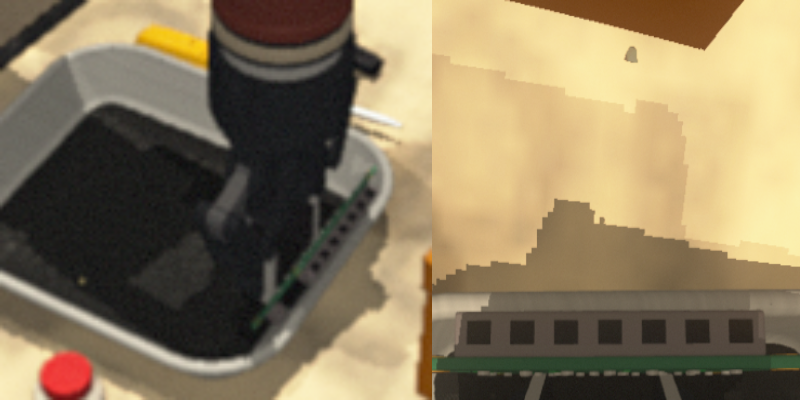

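The board is home: it stands on edge leaning on the rim (plate edge-on at wrist row ~365, force -5 N in x). Before reaching over, I'll check the clearance to the orange toolbox behind the tray.

Run:
```python
from h import *
np.set_printoptions(precision=4,suppress=True)
print(robot.read_state()['joint_positions'])
print('base corner side',onz('side',(328,388),0),onz('side',(390,468),0),'base top',onz('top',(163,362),0),onz('top',(148,222),0))
def tri(a,b):
    o1,d1=ray('side',a);o2,d2=ray('top',b); t=np.linalg.lstsq(np.c_[d1,-d2],o2-o1,rcond=None)[0]; A=o1+d1*t[0];B=o2+d2*t[1]; return (A+B)/2,np.linalg.norm(A-B)
im=cv2.imread('pics/side1.png'); tp=cv2.imread('pics/top1.png')
for n,i in(('side',im),('top',tp)):
    h=cv2.cvtColor(i,cv2.COLOR_BGR2HSV); m=cv2.inRange(h,(5,150,60),(18,255,255)); m=cv2.morphologyEx(m,cv2.MORPH_OPEN,np.ones((5,5)))
    c=max(cv2.findContours(m,0,1)[0],key=cv2.contourArea); print(n,cv2.approxPolyDP(c,5,True)[:,0].tolist())
print(tri((295,388),(65,378)),tri((345,470),(65,378)),tri((295,388),(140,222)))
print('handle',tri((245,480),(88,300)))
w=cv2.imread('pics/w6.png'); h=cv2.cvtColor(w,cv2.COLOR_BGR2HSV);m=cv2.inRange(h,(5,150,30),(18,255,255)); c=max(cv2.findContours(m,0,1)[0],key=cv2.contourArea); c=cv2.approxPolyDP(c,4,True)[:,0]
for u,v in c: print('w',u,v,onz('wrist',(v,u),0),onz('wrist',(v,u),.1))
```

```text
[-0.116   0.4128  1.8418 -0.0007  0.8911  1.356 ]
base corner side [0.6718 0.017  0.    ] [ 0.8395 -0.0145  0.    ] base top [ 0.6938 -0.0263  0.    ] [0.7025 0.2471 0.    ]
side [[478, 221], [388, 303], [386, 347], [406, 360], [428, 354], [434, 379], [463, 398], [503, 353], [499, 349], [487, 367], [480, 363], [556, 265], [554, 258]]
top [[238, 45], [221, 118], [233, 126], [226, 127], [231, 143], [269, 149], [274, 140], [317, 147], [318, 158], [360, 163], [378, 65]]
(array([ 0.7489, -0.0591,  0.2239]), np.float64(0.08679415204960485)) (array([ 0.8306, -0.0377,  0.135 ]), np.float64(0.0057485948986948365)) (array([ 0.6621,  0.1806, -0.0108]), np.float64(0.17380767183374013))
handle (array([0.7616, 0.0995, 0.1774]), np.float64(0.015014755635136922))
w 232 0 [0.6938 0.0467 0.    ] [0.6624 0.0219 0.1   ]
w 411 37 [ 0.6878 -0.0219  0.    ] [ 0.6605 -0.0005  0.1   ]
w 447 0 [ 0.7021 -0.0334  0.    ] [ 0.6651 -0.0042  0.1   ]
```

The toolbox front is at about x 0.69, so I'll tilt the tool 18° with tips forward to keep the body clear of it. First I back off, lift and tilt.

>>> drive_tool(series=[4, -0.5, 0, 0, 0, 0, 0, 4, -1.5, 0, 0, 0, 0, 0, 4, -1, 0, 0, 0, 0, 0, 4, 0, 0, -4, 0, 0, 0, 4, 0, 0, -5, 0, 0, 0, 4, 0, 0, 0, 0, 0.157, 0, 4, 0, 0, 0, 0, 0.157, 0, 4, 0, 0, 0, 0, 0, 0])

```text
time: 13.05
tcp_pos: [0.5461, 0.0004, 0.1163]
eef_rot: [-3.084, -0.151, -0.478]
contact_force: [-0.3, -1.1, -0.1]
grip_width: 0.467
```

Run:
```python
from h import *
from scipy.spatial.transform import Rotation as R
np.set_printoptions(precision=4,suppress=True)
s=robot.read_state(); d=s['tcp_pos'][:2]-[.507,-.0155]; print('tray',d@[.995,.098],d@[-.098,.995],s['tcp_pos'][2],R.from_rotvec(s['eef_rot']).as_matrix()[:,2])
im=save('side','s7'); w=save('wrist','w7')
for q in('board_edge_far','board_edge_left','board_edge_right','board_edge_near'):
    for k in place_of(q,'side')[:1]: print(q,k)
a=cv2.resize(im[220:350,250:390],(432,400)); cv2.imwrite('pics/c7.png',np.hstack([a,cv2.resize(w[:300,160:500],(368,400))])[:,:,::-1])
```

```text
tray 0.04049064573944728 0.011935917318267769 0.11626024859105694 [ 0.3014  0.0312 -0.953 ]
board_edge_left {'at': [281.8, 363.2], 'confidence': 0.88}
board_edge_right {'at': [320.6, 337.6], 'confidence': 0.9}
board_edge_near {'at': [310.6, 345.9], 'confidence': 0.58}
```

View pics/c7.png

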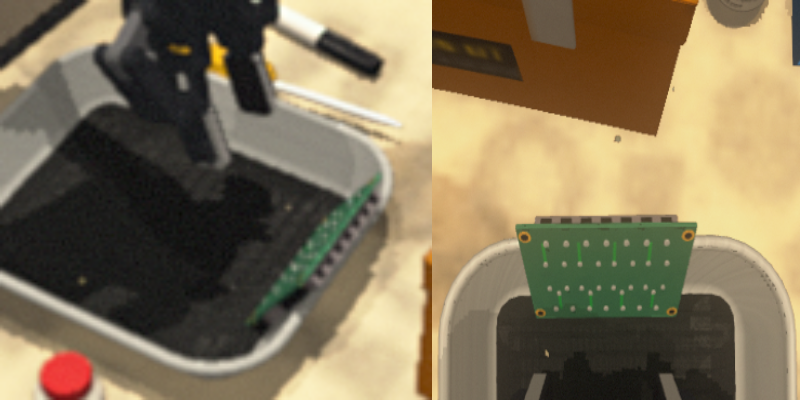

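The board leans squarely on the far rim by itself, and the toolbox front is well beyond it. Next I cross over the board and come down behind the rim.

>>> drive_tool(series=[4, 2.97, 0, 0.95, 0, 0, 0, 4, 2.97, 0, 0.95, 0, 0, 0, 4, 2.97, 0, 0.95, 0, 0, 0, 4, 0, 0, 0, 0, 0, 0, 4, -0.45, 0, 1.39, 0, 0, 0, 4, -0.45, 0, 1.39, 0, 0, 0, 4, -0.45, 0, 1.39, 0, 0, 0, 4, 0, 0, 0, 0, 0, 0])

```text
time: 14.35
tcp_pos: [0.6414, 0.0093, 0.0723]
eef_rot: [-3.084, -0.152, -0.48]
contact_force: [-0.7, -0.0, 0.4]
grip_width: 0.467
```

Run:
```python
from h import *
np.set_printoptions(precision=4,suppress=True)
s=robot.read_state(); d=s['tcp_pos'][:2]-[.507,-.0155]; print('tray',d@[.995,.098],d@[-.098,.995],s['tcp_pos'][2],s['contact_force'])
im=save('side','s8')
cv2.imwrite('pics/c8.png',cv2.resize(im[200:350,240:420],(720,600))[:,:,::-1])
```

```text
tray 0.13617702537063053 0.011535087346432294 0.07228440054636538 [-0.6816 -0.0105  0.4441]
```

View pics/c8.png

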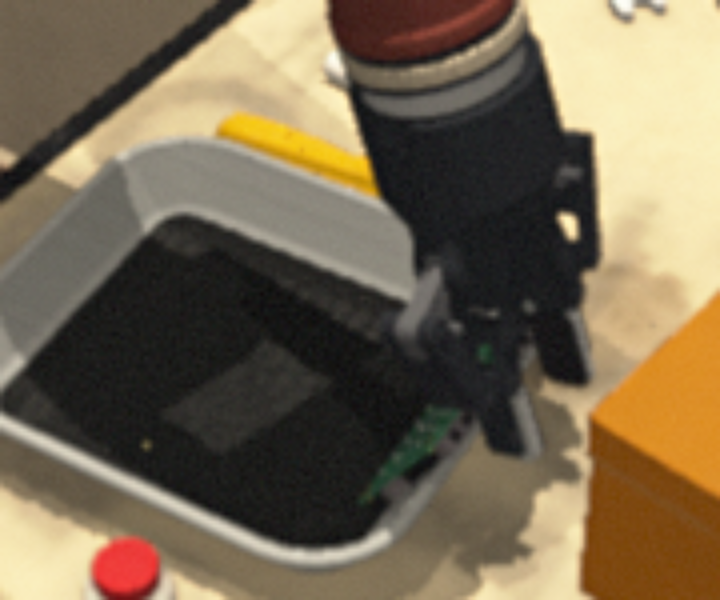

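The fingers are behind the board and above the rim, clear of the toolbox. Now a gentle pull towards the robot.

>>> drive_tool(series=[4, -0.57, 0, -0.18, 0, 0, 0, 4, -0.57, 0, -0.18, 0, 0, 0, 4, -0.38, 0, -0.12, 0, 0, 0, 4, -0.38, 0, -0.12, 0, 0, 0, 4, -0.38, 0, -0.12, 0, 0, 0, 4, -0.38, 0, -0.12, 0, 0, 0, 4, -0.38, 0, -0.12, 0, 0, 0, 4, -0.38, 0, -0.12, 0, 0, 0])

```text
time: 15.4
tcp_pos: [0.6079, 0.0056, 0.0749]
eef_rot: [-3.084, -0.152, -0.488]
contact_force: [1.3, 0.6, 0.3]
grip_width: 0.471
```

Run:
```python
from h import *
np.set_printoptions(precision=4,suppress=True)
s=robot.read_state(); d=s['tcp_pos'][:2]-[.507,-.0155]; print('tray',d@[.995,.098],d@[-.098,.995],s['tcp_pos'][2],s['contact_force'])
im=save('side','s9');w=save('wrist','w9')
a=cv2.resize(im[220:350,250:390],(432,400)); cv2.imwrite('pics/c9.png',np.hstack([a,cv2.resize(w[:480,80:560],(368,400))])[:,:,::-1])
```

```text
tray 0.10247761563601494 0.011096721563501288 0.07486869265921524 [1.2609 0.5902 0.2501]
```

View pics/c9.png

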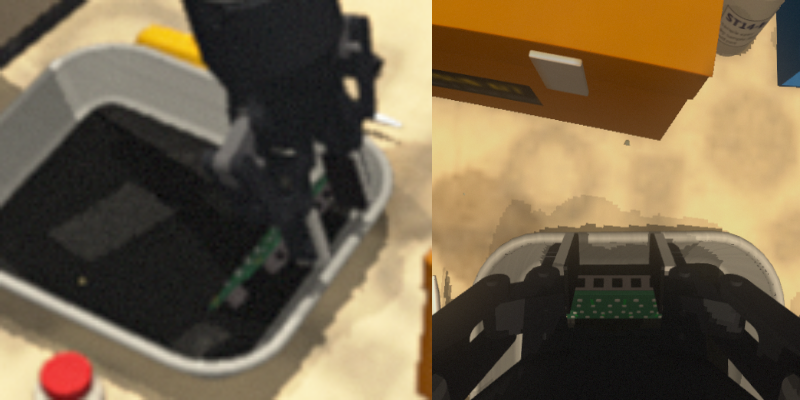

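Run:
```python
from h import *
np.set_printoptions(precision=4,suppress=True)
T0=np.array([.507,-.0155]);
def tr(X): d=X[:2]-T0; return np.r_[d@[.995,.098],d@[-.098,.995],X[2]]*1000
for n,at in(('s6',(325,333)),('s8',(325,331)),('s9',(320,320))): print(n,tr(onz('side',at,.008)))
s=camera('side'); camera('wrist'); camera('top')
for c in('side','wrist','top'):
  for q in('board_edge_far','board_edge_left','board_edge_right','board_edge_near','board'):
    for k in place_of(q,c)[:1]:
      o,d=ray(c,k['at']); yy={'board_edge_left':.055,'board_edge_right':-.035}.get(q,.0105); n=np.array([-.098,.995,0]);P=np.r_[T0,0]+n*yy
      print(c,q,np.array(k['at']),round(k['confidence'],2),tr(o+d*(n@(P-o))/(n@d)))
r=trace('board','side')
if r: 
  m=r[0]['pixels']; c=max(cv2.findContours(m.astype(np.uint8),0,1)[0],key=cv2.contourArea); print(r[0]['confidence'],cv2.approxPolyDP(c,3,True)[:,0].tolist())
```

```text
s6 [ 86.0553 -31.7499   8.    ]
s8 [ 83.1321 -33.494    8.    ]
s9 [ 61.2828 -33.7283   8.    ]
side board_edge_far [287.1 350.6] 0.78 [95.0542 10.4961 68.4423]
side board_edge_left [276.5 350.1] 0.67 [69.8047 54.9796 41.1774]
side board_edge_right [304.  333.1] 0.58 [ 88.0973 -34.987   66.3571]
side board_edge_near [304.7 330.2] 0.75 [55.2335 10.4961  0.8926]
side board [298.4 344.2] 0.67 [83.366  10.4961 33.6724]
wrist board_edge_far [345.7 320.9] 0.8 [106.5602  10.4961 119.5825]
wrist board_edge_near [380.7 321.5] 0.77 [102.6064  10.4961 133.2367]
wrist board [345.1 322.8] 0.72 [114.9561  10.4961 151.2293]
top board_edge_far [226.3 345.9] 0.54 [39.8352 10.4961 86.8398]
top board_edge_near [225.2 343.5] 0.71 [59.483  10.4961 11.4221]
0.72 [[339, 295], [321, 317], [326, 318], [341, 305]]
```

Run:
```python
from h import *
np.set_printoptions(precision=4,suppress=True)
T0=np.array([.507,-.0155]);ex=np.array([.995,.098,0]);n=np.array([-.098,.995,0])
def tr(X): d=X[:2]-T0; return np.r_[d@ex[:2],d@n[:2],X[2]]*1000
for at,yy in(((281.8,363.2),.0555),((320.6,337.6),-.0345),((310.6,345.9),.0105)):
    o,d=ray('side',at);P=np.r_[T0,0]+n*yy; print(tr(o+d*(n@(P-o))/(n@d)))
# solder-face green plate: fit foot x, lean, y from green mask in side s7
def corners(xf,th,y0,zf=7):
    u=np.array([np.cos(th),np.sin(th)]);m=np.array([np.sin(th),-np.cos(th)])
    out=[]
    for a,yy in((0,-45),(0,45),(68,45),(68,-45)):
        p=np.array([xf,zf])+a*u-2.5*m; out.append(np.r_[T0,0]+ex*p[0]/1e3+n*(y0+yy)/1e3+np.array([0,0,p[1]/1e3]))
    return np.array(out)
from scipy.optimize import minimize
for f in('s6','s7','s8','s9'):
    im=cv2.imread(f'pics/{f}.png').astype(int); b,g,r=im[...,0],im[...,1],im[...,2]
    G=((g>r+8)&(g>b+3)); G[:220]=0;G[350:]=0;G[:,:250]=0;G[:,390:]=0
    def cost(v):
        m=np.zeros(G.shape,np.uint8); c=proj('side',corners(v[0],np.radians(v[1]),v[2])); cv2.fillConvexPoly(m,np.round(c*16).astype(np.int32),1,shift=4,lineType=8); m=m>0
        return (G&~m).sum()*3+(m&~G).sum()*(1 if f in('s7',) else .3)
    best=min(((cost((x,t,y)),x,t,y) for x in range(50,96,2) for t in range(40,84,2) for y in(7,10,13)))
    print(f,G.sum(),best)
```

```text
[95.8475 55.4794 41.0837]
[ 96.5544 -34.4872  29.0414]
[87.3185 10.4961  3.9585]
s6 141 (np.float64(102.6), 86, 64, 10)Traceback (most recent call last):
  File "<stdin>", line 21, in <module>
  File "<stdin>", line 21, in <genexpr>
  File "<stdin>", line 19, in cost
  File "h.py", line 11, in proj
    p=camera_params(cam);T=np.linalg.inv(np.array(p['cam_to_world']))
ValueError: time passes only in moves, steps and waits
```

```bash
cat >> h.py <<'E'
_c={}
def cp(cam):
    if cam=='wrist': return camera_params(cam)
    if cam not in _c: _c[cam]=camera_params(cam)
    return _c[cam]
def proj(cam,X):
    p=cp(cam);T=np.linalg.inv(np.array(p['cam_to_world']))
    K=np.array([[p['fx'],0,p['cx']],[0,p['fy'],p['cy']],[0,0,1.]])
    r,_=cv2.Rodrigues(T[:3,:3]); return cv2.projectPoints(np.atleast_2d(X).astype(float),r,T[:3,3],K,np.array(p['dist_coeffs']))[0][:,0]
T0=np.array([.507,-.0155]);ex=np.array([.995,.098,0]);n=np.array([-.098,.995,0])
def corners(xf,th,y0,zf=7):
    u=np.array([np.cos(th),np.sin(th)]);m=np.array([np.sin(th),-np.cos(th)])
    return np.array([np.r_[T0,0]+ex*p[0]/1e3+n*(y0+yy)/1e3+np.array([0,0,p[1]/1e3]) for a,yy in((0,-45),(0,45),(68,45),(68,-45)) for p in [np.array([xf,zf])+a*u-2.5*m]])
def fit(f,wm):
    im=cv2.imread(f'pics/{f}.png').astype(int); b,g,r=im[...,0],im[...,1],im[...,2]
    G=((g>r+8)&(g>b+3)); G[:220]=0;G[350:]=0;G[:,:250]=0;G[:,390:]=0
    def cost(v):
        m=np.zeros(G.shape,np.uint8); cv2.fillConvexPoly(m,np.round(proj('side',corners(v[0],np.radians(v[1]),v[2]))*16).astype(np.int32),1,shift=4); m=m>0
        return (G&~m).sum()*3+(m&~G).sum()*wm
    return G.sum(),sorted(((float(cost((x,t,y))),x,t,y) for x in range(50,96,2) for t in range(30,90,2) for y in(8,11,14)))[:3]
def tcp():
    s=robot.read_state(); d=s['tcp_pos'][:2]-T0; print('t',s['time'],'tray TCP',np.round([d@ex[:2]*1e3,d@n[:2]*1e3,s['tcp_pos'][2]*1e3],1),np.round(s['contact_force'],1))
E
python3 - <<'E'
from h import *
for f,w in(('s6',.3),('s7',1),('s8',.3),('s9',.3)): print(f,fit(f,w))
E
```

```text
s6 (np.int64(141), [(113.1, 86, 64, 8), (115.2, 86, 64, 11), (116.1, 86, 66, 11)])
s7 (np.int64(384), [(156.0, 82, 58, 8), (207.0, 80, 56, 8), (210.0, 82, 58, 11)])
s8 (np.int64(196), [(103.8, 82, 56, 8), (105.0, 82, 58, 8), (124.5, 82, 56, 11)])
s9 (np.int64(148), [(73.5, 58, 58, 8), (74.1, 60, 60, 8), (90.6, 58, 58, 11)])
```

The board's foot slid back: it was at 86 mm and 65° while pressed, but 82 mm and 58° after release, so it was not fully home. I'll let it down on the rim again, go back to the front and push it home harder.

>>> drive_tool(series=[4, 1.02, 0, 0.32, 0, 0, 0, 4, 1.02, 0, 0.32, 0, 0, 0, 4, 1.02, 0, 0.32, 0, 0, 0, 4, 1.06, 0, -3.34, 0, 0, 0, 4, -3.5, 0, -1.11, 0, 0, 0, 4, -3.5, 0, -1.11, 0, 0, 0, 4, -3.5, 0, -1.11, 0, 0, 0, 4, 0, 0, 0, 0, -0.157, 0])

```text
time: 17.45
tcp_pos: [0.5168, -0.0006, 0.1021]
eef_rot: [-3.12, -0.152, -0.209]
contact_force: [0.3, 0.5, -0.2]
grip_width: 0.466
```

Run:
```python
from h import *
tcp(); save('side','s10'); print(fit('s10',1))
```

```text
t 17.45 tray TCP [ 11.2  13.9 102.1] [ 0.3  0.5 -0.2]
(np.int64(981), [(199.0, 56, 34, 14), (200.0, 56, 34, 11), (203.0, 56, 32, 14)])
```

>>> drive_tool(series=[4, 0, 0, 0, 0, -0.157, 0, 4, 0, 0, 3, 0, 0, 0, 4, 0, 0, 2.5, 0, 0, 0, 4, 0, 0, 1.2, 0, 0, 0, 4, 0, 0, 0.4, 0, 0, 0, 4, 0, 0, 0, 0, 0, 0, 4, 0, 0, 0, 0, 0, 0, 4, 0, 0, 0, 0, 0, 0])

```text
time: 18.5
tcp_pos: [0.531, -0.0022, 0.0394]
eef_rot: [3.137, 0.155, 0.003]
contact_force: [0.4, 0.5, 0.7]
grip_width: 0.472
```

Run:
```python
from h import *
tcp(); print(robot.read_state()['eef_rot'])
```

```text
t 18.5 tray TCP [25.2 10.9 39.4] [0.4 0.5 0.7]
[3.13746070e+00 1.55056200e-01 2.90662373e-03]
```

>>> drive_tool(series=[4, 0, 0, 0.6, 0, 0, 0, 4, 0, 0, 0.47, 0, 0, 0, 4, 0.8, 0, 0, 0, 0, 0, 4, 0.8, 0, 0, 0, 0, 0, 4, 0.8, 0, 0, 0, 0, 0, 4, 0.7, 0, 0, 0, 0, 0, 4, 0.7, 0, 0, 0, 0, 0, 4, 0.6, 0, 0, 0, 0, 0])

```text
time: 19.5
tcp_pos: [0.5748, 0.0023, 0.0276]
eef_rot: [-3.138, -0.155, -0.002]
contact_force: [-0.8, -0.4, 0.9]
grip_width: 0.472
```

>>> drive_tool(series=[4, 0.3, 0, 0, 0, 0, 0, 4, 0.2, 0, 0, 0, 0, 0, 4, 0.2, 0, 0, 0, 0, 0, 4, 0.2, 0, 0, 0, 0, 0, 4, 0, 0, 0, 0, 0, 0, 4, 0, 0, 0, 0, 0, 0, 4, 0, 0, 0, 0, 0, 0, 4, 0, 0, 0, 0, 0, 0])

```text
time: 20.5
tcp_pos: [0.5806, 0.003, 0.0276]
eef_rot: [-3.138, -0.156, 0.009]
contact_force: [-7.4, -1.4, 6.4]
grip_width: 0.465
```

Run:
```python
from h import *
tcp(); save('side','s11'); print(fit('s11',.3)); save('wrist','w11')
```

```text
t 20.5 tray TCP [75.1 11.2 27.6] [-7.4 -1.4  6.4]
(np.int64(217), [(128.7, 88, 84, 11), (130.2, 86, 82, 11), (138.6, 88, 84, 8)])
```

Run:
```python
from h import *
for f in('w6','w11'):
    im=cv2.imread(f'pics/{f}.png').astype(int); b,g,r=im[...,0],im[...,1],im[...,2]; G=(g>r+15)&(g>b+8)
    ro=np.where(G.sum(1)>20)[0]; print(f,ro.min(),ro.max(),[(int(q),int(np.where(G[q])[0].min()),int(np.where(G[q])[0].max())) for q in ro[::3]])
for f in('s6','s11'):
    im=cv2.imread(f'pics/{f}.png').astype(int); b,g,r=im[...,0],im[...,1],im[...,2]; G=((g>r+8)&(g>b+3)); G[:220]=0;G[350:]=0;G[:,:250]=0;G[:,390:]=0
    print(f); [print(q,np.where(G[q])[0].min(),np.where(G[q])[0].max(),G[q].sum()) for q in range(270,340,4) if G[q].any()]
```

```text
w6 267 278 [(267, 410, 508), (270, 140, 509), (273, 140, 509), (276, 140, 471)]
w11 338 357 [(338, 386, 475), (341, 177, 505), (344, 173, 508), (347, 160, 511), (350, 140, 512), (353, 141, 511), (356, 141, 448)]
s6
274 370 371 2
278 367 368 2
282 365 366 2
286 361 362 2
290 358 360 3
294 293 357 4
298 352 354 3
302 349 351 3
306 346 348 3
310 343 345 3
314 340 342 3
318 337 338 2
322 334 335 2
326 331 333 3
s11
270 360 362 3
274 312 360 5
278 354 357 4
282 351 354 4
286 348 351 4
290 345 348 4
294 342 344 3
298 338 341 4
302 336 337 2
306 335 339 5
310 335 339 5
314 334 338 5
318 334 337 4
322 333 336 4
326 332 333 2
```

The board stood up to about 84° when overpressed, so its strip edge is fully in the cove. The first pull failed mainly because my finger faces pressed the strip corner downwards. I'll back off slowly and measure how it leans when free. Then I'll pull at the plate's top overhang, following its arc.

>>> drive_tool(series=[4, 0, 0, -0.15, 0, 0, 0, 4, -0.3, 0, 0, 0, 0, 0, 4, -0.3, 0, 0, 0, 0, 0, 4, -0.4, 0, 0, 0, 0, 0, 4, -0.8, 0, 0, 0, 0, 0, 4, -1.5, 0, 0, 0, 0, 0, 4, 0, 0, -4, 0, 0, 0, 4, 0, 0, -5, 0, 0, 0])

```text
time: 21.6
tcp_pos: [0.5473, 0.0, 0.1183]
eef_rot: [-3.137, -0.155, 0.008]
contact_force: [1.3, -0.3, -0.2]
grip_width: 0.47
```

>>> drive_tool(series=[4, 0, 0, 0, 0, 0.157, 0, 4, 0, 0, 0, 0, 0.157, 0, 4, 0, 0, 0, 0, 0, 0, 4, 0, 0, 0, 0, 0, 0, 4, 0, 0, 0, 0, 0, 0, 4, 0, 0, 0, 0, 0, 0, 4, 0, 0, 0, 0, 0, 0, 4, 0, 0, 0, 0, 0, 0])

```text
time: 22.6
tcp_pos: [0.5503, -0.0001, 0.1192]
eef_rot: [-3.084, -0.153, -0.488]
contact_force: [0.5, 0.6, -1.1]
grip_width: 0.468
```

Run:
```python
from h import *
from scipy.optimize import least_squares
tcp(); save('side','s12'); print(fit('s12',1))
for q in('board_edge_far','board_edge_left','board_edge_right'):
    for k in place_of(q,'side')[:1]: print(q,np.array(k['at']),round(k['confidence'],2))
T=np.array(camera_params('wrist')['cam_to_world']); im=save('wrist','w12')
h=cv2.cvtColor(im,cv2.COLOR_RGB2HSV); m=cv2.inRange(h,(45,60,30),(95,255,255)); m=cv2.morphologyEx(m,cv2.MORPH_CLOSE,np.ones((9,9)))
c=max(cv2.findContours(m,0,1)[0],key=cv2.contourArea); hull=cv2.convexHull(c)[:,0]
# four corners: extreme points
s=hull.sum(1);d=hull[:,0]-hull[:,1]
tl,tr_,br,bl=hull[s.argmin()],hull[d.argmax()],hull[s.argmax()],hull[d.argmin()]
print('px tl tr br bl',tl,tr_,br,bl,'area',m.sum()/255)
p=camera_params('wrist'); K=np.array([[p['fx'],0,p['cx']],[0,p['fy'],p['cy']],[0,0,1.]])
obj=np.array([[68,45,0],[68,-45,0],[0,-45,0],[0,45,0]],float)
ok,rv,tv=cv2.solvePnP(obj,np.array([tl,tr_,br,bl],float),K,np.array(p['dist_coeffs']))
R=cv2.Rodrigues(rv)[0]; C=np.c_[R@obj.T+tv].T/1e3; W=(T[:3,:3]@C.T).T+T[:3,3]
for X in W: dd=X[:2]-T0; print(np.round([dd@ex[:2]*1e3,dd@n[:2]*1e3,X[2]*1e3],1))
```

```text
t 22.6 tray TCP [ 44.6  11.1 119.2] [ 0.5  0.6 -1.1]
(np.int64(386), [(154.0, 82, 58, 8), (204.0, 82, 58, 11), (204.0, 82, 58, 14)])
board_edge_far [292.6 363.2] 0.94
board_edge_left [280.5 361.7] 0.59
board_edge_right [320.3 338.1] 0.94
px tl tr br bl [238 172] [402 171] [384 239] [256 240] area 10307.0
[115.6  55.   62.9]
[116.2 -35.   63.2]
[ 80.9 -35.4   5.1]
[80.2 54.6  4.8]
```

When free, the board rests at foot x ≈ 82, lean ≈ 58.5° (the side fit and wrist PnP agree), the same as before, so that is its home. The plate's overhang above the strip is at z ≈ 61–65 mm, and I'll put the tips' rear corner there.

>>> drive_tool(series=[4, 2.74, 0.1, 0.87, 0, 0, 0, 4, 2.74, 0, 0.87, 0, 0, 0, 4, 2.74, 0, 0.87, 0, 0, 0, 4, 0, 0, 0, 0, 0, 0, 4, -0.5, 0, 1.58, 0, 0, 0, 4, -0.5, 0, 1.58, 0, 0, 0, 4, 0, 0, 0, 0, 0, 0, 4, 0, 0, 0, 0, 0, 0])

```text
time: 23.85
tcp_pos: [0.6357, 0.0074, 0.0861]
eef_rot: [-3.084, -0.152, -0.487]
contact_force: [0.4, 0.2, 0.1]
grip_width: 0.464
```

Run:
```python
from h import *
from scipy.spatial.transform import Rotation as R
tcp(); M=R.from_rotvec(robot.read_state()['eef_rot']).as_matrix(); print(M[:,2],M[:,1])
save('side','s13'); print(fit('s13',.3)); print(robot.read_state()['joint_positions'])
```

```text
t 23.85 tray TCP [130.3  10.2  86.1] [0.4 0.2 0.1]
[ 0.30646354  0.03056342 -0.9513916 ] [ 9.85024041e-02 -9.95136784e-01 -2.39010783e-04]
(np.int64(231), [(84.6, 82, 58, 8), (103.19999999999999, 82, 56, 8), (123.9, 82, 56, 11)])
[-0.13007823  0.28468775  1.90864405  0.11679071  0.64479523  1.25939763]
```

>>> drive_tool(series=[4, -0.88, 0, -0.28, 0, 0, 0, 4, -0.61, 0, -0.61, 0, 0, 0, 4, -0.83, 0, -0.63, 0, 0, 0, 4, -0.91, 0, -0.48, 0, 0, 0, 4, -0.97, 0, -0.34, 0, 0, 0, 4, -0.88, 0, -0.28, 0, 0, 0, 4, 0, 0, 0, 0, 0, 0, 4, 0, 0, 0, 0, 0, 0])

```text
time: 24.9
tcp_pos: [0.5804, 0.0018, 0.0961]
eef_rot: [-3.084, -0.152, -0.489]
contact_force: [0.7, -0.4, 0.7]
grip_width: 0.472
```

Run:
```python
from h import *
tcp(); save('side','s14'); print(fit('s14',.3))
for c in('side','top'):
  if c=='top': save('top','t14')
  for q in('board','board_edge_far','board_edge_near','board_edge_left','board_edge_right'):
    for k in place_of(q,c)[:1]: print(c,q,np.array(k['at']),round(k['confidence'],2),[np.round(((X[:2]-T0)@ex[:2]*1e3,(X[:2]-T0)@n[:2]*1e3),1) for X in [onz(c,k['at'],.0095 if q!='board' else .0185)]])
```

```text
t 24.9 tray TCP [74.7 10.  96.1] [ 0.7 -0.4  0.7]
(np.int64(382), [(137.7, 78, 54, 8), (141.6, 82, 58, 8), (143.1, 80, 56, 11)])
side board [367.4 272.8] 0.75 [array([  53. , -161.4])]
side board_edge_far [293.2 361.9] 0.85 [array([94. , 56.6])]
side board_edge_near [309.5 342.7] 0.71 [array([83.5,  5.7])]
side board_edge_left [281.8 363.4] 0.84 [array([82.9, 82.8])]
side board_edge_right [318.7 341.2] 0.66 [array([ 91.7, -13.7])]
top board_edge_right [232.4 425.4] 0.19 [array([  44. , -142.6])]
```

The tips passed over the top edge, and the board is unmoved (82 mm, 58°). I'll repeat about 3 mm lower.

>>> drive_tool(series=[4, 0.61, 0, -1.91, 0, 0, 0, 4, 2.67, 0, 0.85, 0, 0, 0, 4, 2.67, 0, 0.85, 0, 0, 0, 4, 0, 0, 0, 0, 0, 0, 4, -0.5, 0, 1.56, 0, 0, 0, 4, -0.5, 0, 1.56, 0, 0, 0, 4, 0, 0, 0, 0, 0, 0, 4, 0, 0, 0, 0, 0, 0])

```text
time: 26.5
tcp_pos: [0.6354, 0.0074, 0.0829]
eef_rot: [-3.084, -0.152, -0.487]
contact_force: [0.5, -0.4, 0.6]
grip_width: 0.473
```

Run:
```python
from h import *
tcp(); save('side','s15'); print(fit('s15',.3))
```

```text
t 26.5 tray TCP [130.   10.2  82.9] [ 0.5 -0.4  0.6]
(np.int64(221), [(84.3, 82, 58, 8), (109.5, 82, 56, 8), (123.6, 82, 56, 11)])
```

>>> drive_tool(series=[4, -0.95, 0, -0.3, 0, 0, 0, 4, -0.29, 0, -0.29, 0, 0, 0, 4, -0.28, 0, -0.29, 0, 0, 0, 4, -0.4, 0, -0.3, 0, 0, 0, 4, -0.39, 0, -0.3, 0, 0, 0, 4, 0, 0, 0, 0, 0, 0, 4, 0, 0, 0, 0, 0, 0, 4, 0, 0, 0, 0, 0, 0])

```text
time: 27.55
tcp_pos: [0.6097, 0.0048, 0.0905]
eef_rot: [-3.084, -0.152, -0.488]
contact_force: [0.5, 0.5, 0.0]
grip_width: 0.467
```

Run:
```python
from h import *
tcp(); save('side','s16'); print(fit('s16',.3))
save('wrist','w16')
```

```text
t 27.55 tray TCP [104.1  10.1  90.5] [0.5 0.5 0. ]
(np.int64(99), [(85.5, 80, 74, 8), (85.8, 82, 76, 8), (93.6, 80, 74, 11)])
```

It works: the board is at about 75° with its foot still at 81 mm. I'll continue along the arc until it falls.

>>> drive_tool(series=[4, -0.45, 0, -0.25, 0, 0, 0, 4, -0.45, 0, -0.23, 0, 0, 0, 4, -0.47, 0, -0.17, 0, 0, 0, 4, -0.48, 0, -0.15, 0, 0, 0, 4, -0.48, 0, -0.15, 0, 0, 0, 4, -0.48, 0, -0.15, 0, 0, 0, 4, -0.48, 0, -0.15, 0, 0, 0, 4, 0, 0, 0, 0, 0, 0])

```text
time: 28.65
tcp_pos: [0.574, 0.0013, 0.0921]
eef_rot: [-3.084, -0.152, -0.487]
contact_force: [0.1, -0.1, 0.6]
grip_width: 0.463
```

```bash
cat > chk.py <<'E'
from h import *
import sys
tcp()
for c in('side','top'):
  save(c,c[0]+sys.argv[1])
  for q in('board','board_edge_far','board_edge_near','board_edge_left','board_edge_right'):
    for k in place_of(q,c)[:1]: print(c,q,np.array(k['at']),round(k['confidence'],2),[np.round(((X[:2]-T0)@ex[:2]*1e3,(X[:2]-T0)@n[:2]*1e3),1) for X in [onz(c,k['at'],.0095 if q!='board' else .0185)]])
E
python3 chk.py 17
```

```text
t 28.65 tray TCP [68.4 10.1 92.1] [ 0.1 -0.1  0.6]
side board [294.7 328.2] 0.62 [array([48.1, 15.6])]
side board_edge_far [284.5 313.1] 0.8 [array([ 7.3, 30. ])]
side board_edge_near [309.6 344.6] 0.66 [array([86.5,  7.1])]
side board_edge_left [278.8 339.1] 0.74 [array([40.8, 66.7])]
side board_edge_right [311.3 313.9] 0.86 [array([ 42.6, -23.6])]
top board [233.4 347.6] 0.75 [array([42.2,  3.7])]
top board_edge_far [255.3 347.6] 0.5 [array([2.9, 4.3])]
top board_edge_near [255.2 348. ] 0.67 [array([3.1, 3.5])]
top board_edge_left [237.4 320.6] 0.54 [array([37.4, 53.4])]
top board_edge_right [233.9 349.2] 0.62 [array([43.2,  0.2])]
```

It appears to have fallen over (centre about tray x 45). I'll lift clear and check.

>>> drive_tool(series=[4, 1.5, 0, -4.77, 0, 0, 0, 4, 1.5, 0, -4.77, 0, 0, 0, 4, -4, 0, -4, 0, 0, 0, 4, -4, 0, -4, 0, 0, 0, 4, -4, 0, -2, 0, 0, 0, 4, -4, 0, -2, 0, 0, 0, 4, -4, 0, -2, 0, 0, 0, 4, 0, 0, 0, 0, 0, 0])

```text
time: 30.25
tcp_pos: [0.3404, -0.0222, 0.2648]
eef_rot: [-3.086, -0.15, -0.497]
contact_force: [0.9, 0.5, -0.2]
grip_width: 0.471
```

```bash
python3 chk.py 18
python3 - <<'E'
import cv2,numpy as np
a=cv2.resize(cv2.imread('pics/s18.png')[200:400,180:420],(480,400)); b=cv2.resize(cv2.imread('pics/t18.png')[170:330,250:378],(320,400))
cv2.imwrite('pics/c18.png',np.hstack([a,b]))
E
```

```text
t 30.25 tray TCP [-166.5    9.6  264.8] [ 0.9  0.5 -0.2]
side board [293.4 326.2] 0.69 [array([43.5, 16.4])]
side board_edge_far [292.3 311.6] 0.6 [array([15.2, 12.3])]
side board_edge_near [307.6 339.3] 0.98 [array([76.3,  6.4])]
side board_edge_left [283.8 335. ] 0.87 [array([40.7, 51.9])]
side board_edge_right [316.4 307.9] 0.92 [array([ 39.8, -38.7])]
top board [234.1 346.5] 0.56 [array([40.9,  5.8])]
top board_edge_far [251.7 347.7] 0.64 [array([9.7, 3.9])]
top board_edge_near [214.9 342.4] 0.97 [array([79.7, 11.9])]
top board_edge_left [237.5 321.2] 0.93 [array([37.2, 52.3])]
top board_edge_right [235.4 370.4] 0.92 [array([ 39.8, -39.1])]
```

View pics/c18.png

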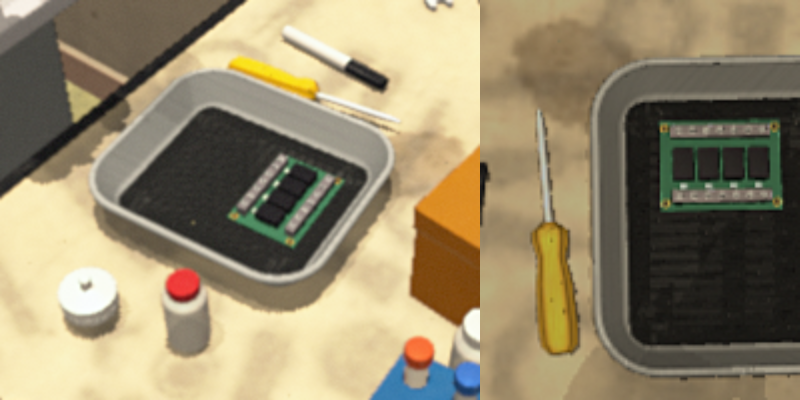

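The board lies flat on the mat with its relays and terminals up (side view about (285,200), top view about (720,165)). Near edge is at tray x 76–80 and far edge at 10–15. The bystanders look untouched and the robot is clear, so I'll hand it in.

```bash
python3 -c "
from h import *
for q in('screwdriver','bottle','filter','pen'):
    for k in place_of(q,'top')[:1]: print(q,np.round(onz('top',k['at'],0),4))
print(robot.close_job())"
```

```text
screwdriver [0.4868 0.1124 0.    ]
bottle [ 0.5658 -0.1558  0.    ]
filter [ 0.4853 -0.1905  0.    ]
pen [0.4758 0.1756 0.    ]
the job is handed in; nothing more can be done
None
```

The relay board is turned over and lying flat on the mat, relays and terminals facing up. I handed the job in at about 30 s of the 51 s allowed.

- **How it went:** I squared the board with the two open fingertips and pushed it up the far side until it leaned on the rim. I then reached over the rim and pushed its top back along its arc until it fell towards the robot.
- **Retries:** It took three pulls.
    - On the first pull the board's foot slid about 22 mm. I let it down on the rim and pushed it home again; overpressed, it stood at about 84° for a moment.
    - The second pull passed over the top edge without moving the board.
    - The third, about 3 mm lower, toppled it.
- **Last checks:** The side and top cameras both put the near edge at tray x of about 76–80 mm and the far edge at about 10–15 mm. They agree to within about 8 mm. The robot was well clear, and the bystanders were within about 4 mm of their first readings, which is about the measuring error.
- **Disagreement:** While the board leaned freely, I measured about 58°, not the 65° in the task. It read about 65° only while I was pressing it. It came back to the same place after the second push, so I treated that as home.
- **Forces:** The highest wrist reading I saw was about 31 N, from fingertips touching the mat. Force was read only at the end of each move.

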